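# Pack the specimen carrier and clip it shut

## Task

Pack the capped specimen jar and the slide box into the carrier, standing upright on its floor in the bays the cold pack leaves free, then put the lid on so that it is fully seated and swing both end clips fully down over it. Set things down rather than dropping them, keep the jar upright all the way, and leave the dropper bottle, the reagent bottle, the beaker and the tube rack where they stand.

Things in the scene. Friction and masses are not known exactly. Their poses are not given: they have to be found in the camera images.
- carrier: fixed open white plastic tub, 120 (own x) x 190 (own y) x 75 high, walls and floor 5 mm. Origin: centre of its underside, z up. Two dividers 4 thick rise 18 above its floor at own y = -31 and +31 mm and make three bays, each 57 wide (y) and 110 long (x), centred at own y = -61, 0, +61 mm. A clip at each y end. It stands on the left or the right of the bench, the lid on the other side
- clip_a (a joint): steel swing clip at the carrier's +y end: a flat bar 16 wide, 5 thick and 55 long (mm) with a rubber foot (10 wide, 12 long, 4 high) under its free end, hinged at the end wall on a level axis along carrier x. Value in rad: 0 = fully down, lying level with its foot 1 mm above the seated lid and pointing to the middle of the carrier; pi/2 = straight up; more = leaning outward (stop at 2.4). A stiff hinge (about 0.05 N m): it stays wherever it is left
- clip_b (a joint): steel swing clip at the carrier's -y end: a flat bar 16 wide, 5 thick and 55 long (mm) with a rubber foot (10 wide, 12 long, 4 high) under its free end, hinged at the end wall on a level axis along carrier x. Value in rad: 0 = fully down, lying level with its foot 1 mm above the seated lid and pointing to the middle of the carrier; pi/2 = straight up; more = leaning outward (stop at 2.4). A stiff hinge (about 0.05 N m): it stays wherever it is left
- clip_a_hinge (a point): point on clip_a's hinge axis: carrier frame (0, +107, 88.5) mm; does not move
- clip_b_hinge (a point): point on clip_b's hinge axis: carrier frame (0, -107, 88.5) mm; does not move
- clip_a_grip (a point): point in the middle of clip_a's bar, 45 mm from its hinge and 10 mm short of its free end
- clip_b_grip (a point): point in the middle of clip_b's bar, 45 mm from its hinge and 10 mm short of its free end
- lid: loose white lid, 0.16 kg or so: plate 126 (own x) x 196 (own y) x 6 thick with an 8 mm deep locating lip below it (outside 104 x 174 at the plate, 3 mm clear of the tub's inner walls all round, tapering to 97 x 167 at its lower edge). Origin: centre of the lip's underside, so the plate is 8 to 14 mm above it. Lies lip down on the bench; either way round fits. Seated, its origin is 67 mm above the carrier's origin and its axes line up with the carrier's
- lid_handle (a point): centre of the lid's handle, 41 mm above the lid's origin: a bar 14 wide (lid x), 60 long (lid y), 14 high on two short feet 50 mm apart, 20 mm of free height below it
- jar: loose upright specimen jar, white: 40 mm diameter with a 44 mm diameter cap (the cap is the top 16 mm), 58 tall, about 0.09 kg. Origin: centre of its underside
- slide_box: loose upright white plastic box for microscope slides, 50 (own x) x 36 (own y) x 58 tall, about 0.11 kg. Origin: centre of its underside
- cold_pack: grey slab 80 (own x) x 46 (own y) x 38 tall, already lying in one of the carrier's three bays and filling it; it stays there. Origin: centre of its underside
- dropper: bystander: small amber dropper bottle, 28 mm diameter, 68 tall, standing between the jar and the slide box
- reagent: bystander: amber reagent bottle, 66 mm diameter, 180 tall, at the far side
- beaker: bystander: glass beaker, 64 mm diameter, 75 tall, on the robot's side
- tube_rack: bystander: white wire rack with tubes, 74 (own x) x 174 (own y) x 84 tall, at the far side; origin: centre of its underside
Not all that is in view belongs to the job. Leave any purple look-alike of the jar alone. Leave any purple look-alike of the slide_box alone.

How it is judged:
By the outcome, as a careful person would: the job done as asked, in the order asked, and still so for the second after the job is handed in, with the robot touching nothing.
It also fails if it takes over 72 s, if anything falls off the work surface, if the arm or the gripper's body presses on something with over 40 N, if the wrist force passes 120 N, or if a joint passes its speed limit or range.

## Robot

A 6-joint arm with a two-finger parallel gripper is mounted at the origin on the work surface. World frame = base frame: x ahead of the robot, y to its left, z up, the work surface at z = 0. Lengths are in m, angles in rad, forces in N, time in s.
With the tool pointing down it reaches from about 0.275 to 0.825 m from the base axis. Payload 5.2 kg.
Tool frame: the origin (TCP) lies at the very end of the fingers, on their centre line; the grasp point (between the pads) lies 19 mm behind it; z points along the fingers, y is the line along which they close (so a half turn about z gives the same grasp; the last joint's range is limited). The gripper opens to 93 mm and grips with 3 to 60 N. Pads are 15 mm wide; open, the fingers measure 128 mm over their backs; the gripper's body (75 mm by 188 mm) begins 65 mm behind the grasp point.
Start: joints at [1.064, 0.259, 1.535, -0, 1.348, -0.203], TCP at [0.165, 0.525, 0.194] pointing down, gripper open.
Joint ranges: [-3.14, 3.14], [-0.91, 2.08], [0.19, 2.58], [-1.22, 4.36], [0.22, 2.71], [-3.12, 3.12]. Speed limits (rad/s): [2.57, 2.57, 3.14, 3.14, 3.14, 3.14].

## Interface

Orientations are given as a unit quaternion [w, x, y, z].
In Python, from plant import r gives the robot as it stands.
- The arm moves only by the tool move_arm, never from a script. Its argument "targets" is a list of rows, each a list of 4 numbers: the shift along the tool's x, y, z in m, then the turn about the tool's z in degrees. A call has 1 to 5 rows; each row shifts and turns the commanded pose from where the row before left it, along the tool's axes as they then stand; what a row does not reach is not made up. A row lasts 1/12 s, in which the tool goes at most 41.7 mm and 7.16 degrees, less where a joint would pass 70% of its speed; a pose out of reach is approached as far as the arm can. A call with a gripper value outside its range is refused whole. "fingers" is the opening in per cent of the stroke, from 0 (shut) to 100 (fully open), set as the call begins (left out, the last holds). The fingers move at their own pace and stop on an object; "force" is the grip in N (left out, the last holds). Time passes only in rows, so rows that do not move let the fingers close. It gives the time, the measured TCP pose, the force, the opening and the grip force at its end, in the units of the state.
- r.observe(): the state, without advancing time (a new reading comes with each control period).
- r.read_camera(name): name is "side" or "top" or "wrist"; returns the picture (400x640x3 uint8, red, green, blue); there is no depth.
- r.camera_params(name): a dict with "fovy" (degrees; the focal length in pixels is half the picture's height over the tangent of half this angle, whatever the lens; pixels are square), "cx", "cy" (the principal point, pixels), "R" (3x3) and "t" (3): a world point X has camera coordinates R X + t. Camera axes: x right, y down, z forward; pixel columns grow to the right and rows downward; lengths in m; the calibration is good to about 2 mm. A picture is of the moment at which its call begins: read the wrist's pose just before it. camera_params takes no time and is no camera call; for the wrist camera it gives the pose at the moment of the call.
- r.sign_off(): hands the job in; it is judged then, once.
Trained networks look in the newest picture that a camera, given by its name, has taken for a name from the list of things; names that differ only in an ending like _2 or _b are one class to them, and where a whole thing is asked for, a point or a joint stands for the part that bears it (a point fixed in the world has none). Each returns a list of dicts, best first, with "confidence" (0 to 1); they miss things now and then, are a little off and sometimes report something else, mostly with a low value. They report only what shows in the picture. A call takes as long as a camera call. They do not tell look-alikes from the thing itself.
- r.regions_of(label, camera): "region" (400x640 bool, what is visible of it) and "extent" ([left, top, right, bottom] in pixels, round what is visible of it).
The state is a dict: "time_s": time; "qpos": joint angles; "qvel": joint speeds; "effort": joint torques, N m; "position": TCP position; "tcp_rot": TCP orientation; "contact_force": force on the tool from outside, world axes, zero at the start; "wrist_torque": the same for the moment, N m; "opening": finger opening in m; "grasp_force": force on a finger pad.
Only numpy, scipy, OpenCV 4.12 (cv2) and the standard library are available. Lean on these libraries where they do the work, as an engineer would, in place of code of your own. Each camera call takes 0.05 s, during which the arm holds its last target. There are 200 camera calls.

## Working session

There is one attempt and no reset: what is moved stays moved. The work goes in short steps, Python scripts to look and compute and a tool call to move; the robot and the scene stay as the last step left them, time stands still between calls to the robot, and variables do not carry over. Pictures are saved under pics/ and viewed, at most 10 in all, crops included, and the job is handed in when it is done.

Besides the shell and the picture viewer there is one more tool, called after ">>>" in YAML: its name, and indented under it one key for each argument. move_arm: Moves the arm, as the interface text tells. Its arguments: {"type":"object","properties":{"targets":{"type":"array"},"fingers":{"type":"number"},"force":{"type":"number"}},"required":["targets"]}

```bash
ls; mkdir -p pics; cat > h.py <<'E'
import numpy as np, cv2
from plant import r
def snap(c,name=None):
    P=r.camera_params(c); im=r.read_camera(c)
    if name: cv2.imwrite('pics/'+name,cv2.cvtColor(im,cv2.COLOR_RGB2BGR))
    return P,im
def proj(P,X):
    X=np.atleast_2d(X); c=X@np.array(P['R']).T+np.array(P['t'])
    f=200/np.tan(np.radians(P['fovy'])/2)
    return np.c_[P['cx']+f*c[:,0]/c[:,2],P['cy']+f*c[:,1]/c[:,2]]
def ray(P,uv):
    f=200/np.tan(np.radians(P['fovy'])/2); R=np.array(P['R'])
    d=R.T@np.array([(uv[0]-P['cx'])/f,(uv[1]-P['cy'])/f,1]); return -R.T@np.array(P['t']),d
def onz(P,uv,z):
    o,d=ray(P,uv); return o+d*(z-o[2])/d[2]
def tri(obs):
    A=np.zeros((3,3));b=np.zeros(3)
    for P,uv in obs:
        o,d=ray(P,uv); d=d/np.linalg.norm(d); M=np.eye(3)-np.outer(d,d); A+=M;b+=M@o
    return np.linalg.solve(A,b)
E
python3 - <<'E'
from h import *
for c in ['top','side']:
    P,im=snap(c,c+'0.png')
    print(c,P['fovy'],P['cx'],P['cy'],-np.array(P['R']).T@P['t'])
    for l in ['carrier','lid','lid_handle','jar','slide_box','cold_pack','dropper','reagent','beaker','tube_rack','clip_a']:
        for d in r.regions_of(l,c)[:3]: print(' ',l,round(d['confidence'],2),np.round(d['extent']))
s=r.observe(); print(s['time_s'],s['position'],s['tcp_rot'],s['contact_force'],s['opening'])
E
```

```text
pics
top 48.81560216730984 314.52003275324915 195.43724329097213 [ 0.46455322 -0.02174046  1.15991203]
  carrier 0.63 [144. 190. 252. 239.]
  lid 0.59 [372. 193. 454. 251.]
  lid_handle 0.55 [375. 197. 454. 254.]
  jar 0.82 [308. 176. 327. 191.]
  jar 0.52 [346. 170. 363. 184.]
  slide_box 0.77 [298. 231. 313. 253.]
  slide_box 0.52 [329. 240. 353. 266.]
  slide_box 0.49 [313. 201. 323. 215.]
  cold_pack 0.88 [200. 198. 224. 233.]
  dropper 0.46 [312. 202. 322. 214.]
  reagent 0.75 [286.  92. 319. 129.]
  beaker 0.57 [262. 267. 290. 295.]
  tube_rack 0.92 [177. 111. 250. 145.]
side 48.22223710423016 319.07024759916817 196.15322916077375 [-0.07279337 -0.67264552  0.64593568]
  carrier 0.85 [201. 131. 276. 207.]
  carrier 0.4 [207. 130. 214. 152.]
  lid 0.88 [329. 250. 436. 328.]
  lid_handle 0.91 [328. 246. 435. 323.]
  lid_handle 0.74 [202. 131. 278. 209.]
  jar 0.82 [319. 191. 338. 221.]
  jar 0.61 [353. 205. 370. 234.]
  slide_box 0.71 [279. 232. 302. 266.]
  slide_box 0.67 [265. 206. 289. 243.]
  slide_box 0.63 [261. 158. 267. 176.]
  cold_pack 0.47 [231. 168. 256. 185.]
  cold_pack 0.45 [356. 128. 380. 191.]
  dropper 0.69 [304. 204. 318. 235.]
  reagent 0.84 [353. 127. 377. 190.]
  beaker 0.74 [206. 207. 236. 247.]
  tube_rack 0.94 [274. 132. 328. 178.]
  clip_a 0.47 [328. 253. 434. 326.]
1.2 [0.16451322 0.52483185 0.19386916] [7.41424993e-06 1.51327455e-01 9.88483688e-01 9.05926118e-06] [ 0.24000552  0.48810947 -0.2862309 ] 0.09300004069522944
```

```bash
python3 - <<'E'
from h import *
a=cv2.imread('pics/top0.png')[80:310,130:470]; cv2.imwrite('pics/t1.png',cv2.resize(a,(800,541),interpolation=cv2.INTER_CUBIC))
a=cv2.imread('pics/side0.png')[110:340,180:460]; cv2.imwrite('pics/s1.png',cv2.resize(a,(730,600),interpolation=cv2.INTER_CUBIC))
P=r.camera_params('wrist'); print(P.keys(),P)
E
```

```text
dict_keys(['fovy', 'cx', 'cy', 'R', 't']) {'fovy': 61.21346488590467, 'cx': 322.63373000270576, 'cy': 201.79726744500033, 'R': array([[ 2.99285054e-01,  9.54163730e-01,  1.82212167e-04],
       [ 9.13628726e-01, -2.86625817e-01,  2.88319602e-01],
       [ 2.75156333e-01, -8.61232734e-02, -9.57534216e-01]]), 't': array([-0.55034848, -0.03345704,  0.3911519 ])}
```

View pics/t1.png

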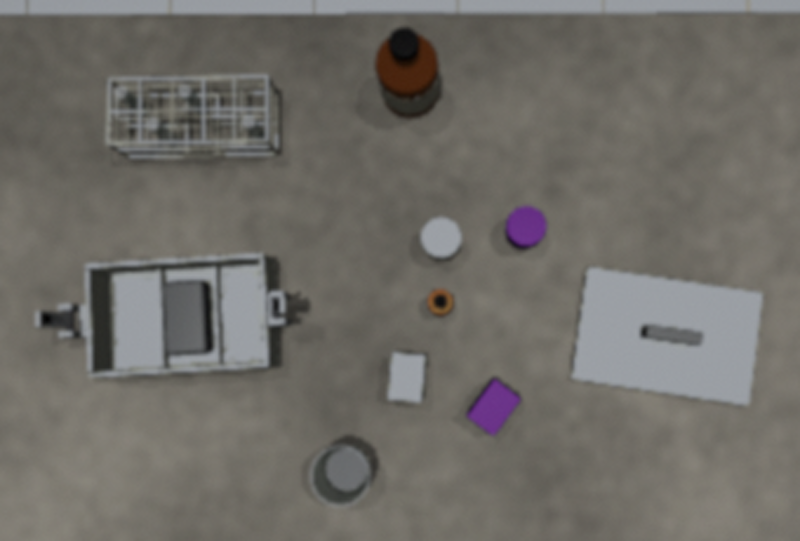

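View pics/s1.png

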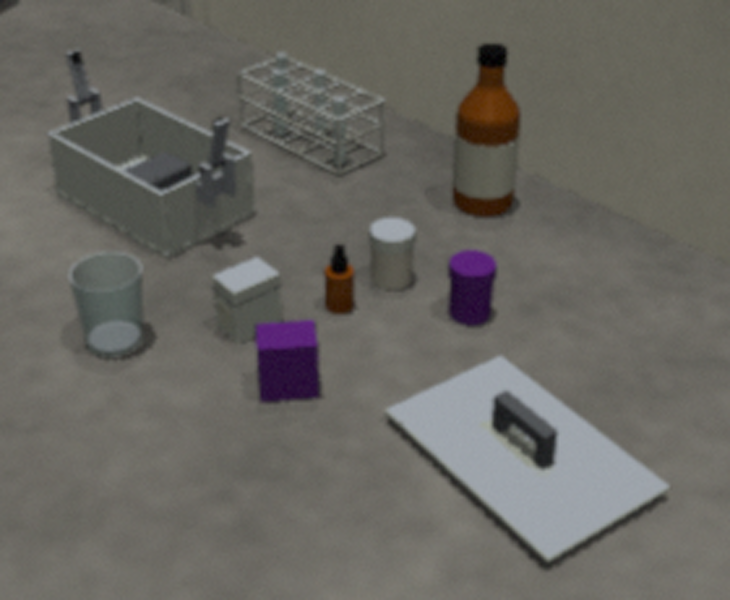

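The top view shows the carrier on the left with the cold pack in its middle bay. The white jar is at crop (441,238), the white box at (407,377) and the lid at (668,336). Purple look-alikes stand to the right of the jar and the box. In the side view both clips stand roughly upright.

```bash
python3 - <<'E'
from h import *
P=r.camera_params('top'); Q=r.camera_params('side')
T=lambda u,v:(130+u*340/800,80+v*230/541); S=lambda u,v:(180+u*280/730,110+v*230/600)
def quad(pts,z,f=T,P=P):
    X=np.array([onz(P,f(*p),z)[:2] for p in pts]); 
    e=[X[(i+1)%4]-X[i] for i in range(4)]
    print(' c',X.mean(0).round(4),'sides',[round(np.linalg.norm(v),4) for v in e],'ang',[round(np.degrees(np.arctan2(v[1],v[0])),1) for v in e])
print('carrier');quad([(86,263),(264,255),(272,367),(90,376)],.075)
print('lid');quad([(587,268),(762,291),(749,404),(573,379)],.014)
print('box');quad([(391,351),(425,353),(421,403),(388,401)],.058)
for n,p,q,z in [('jar',(441,238),(392,232),.058),('dropper',(440,302),(339,250),.068),('reagent',(404,42),(492,50),.18),('boxtop',(407,377),(248,277),.058),('tipL',(42,319),(75,57),.14),('tipR',(303,306),(222,124),.14),('handle',(671,335),(526,418),.05)]:
    print(n,onz(P,T(*p),z).round(4),tri([(P,T(*p)),(Q,S(*q))]).round(4))
W=r.camera_params('wrist'); s=r.observe()
c=-np.array(W['R']).T@W['t']; print('wristcam',c, s['position'])
E
```

```text
carrier
 c [0.5159 0.2601] sides [np.float64(0.1883), np.float64(0.118), np.float64(0.1907), np.float64(0.119)] ang [np.float64(-87.4), np.float64(-175.0), np.float64(92.9), np.float64(3.8)]
lid
 c [ 0.4969 -0.2651] sides [np.float64(0.1942), np.float64(0.1251), np.float64(0.1937), np.float64(0.1235)] ang [np.float64(-97.5), np.float64(172.0), np.float64(82.0), np.float64(-7.8)]
box
 c [0.4513 0.0208] sides [np.float64(0.0361), np.float64(0.0528), np.float64(0.0349), np.float64(0.0527)] ang [np.float64(-93.3), np.float64(175.5), np.float64(86.7), np.float64(-3.2)]
jar [ 0.5993 -0.0159  0.058 ] [ 0.5997 -0.016   0.0563]
dropper [ 0.5301 -0.0149  0.068 ] [ 0.5308 -0.0154  0.0663]
reagent [0.7756 0.0194 0.18  ] [0.7753 0.0197 0.1799]
boxtop [0.4513 0.02   0.058 ] [0.4519 0.0195 0.0563]
tipL [0.5088 0.3778 0.14  ] [0.5093 0.3783 0.1379]
tipR [0.5218 0.1197 0.14  ] [0.5171 0.1217 0.1491]
handle [ 0.4961 -0.261   0.05  ] [ 0.4973 -0.2637  0.0429]
wristcam [0.08765047 0.54922019 0.38428793] [0.16451322 0.52483185 0.19386916]
```

>>> move_arm:
  targets:
    - [0, 0, -0.03, 7]
    - [0, 0, -0.03, 7]
    - [0, 0, -0.03, 7]
    - [0, 0, -0.03, 7]
    - [0, 0, 0, 7]

```text
time_s: 1.62
position: [0.1656, 0.5271, 0.3207]
tcp_rot: [0.0, 0.444, 0.896, 0.005]
contact_force: [0.6, 0.7, 0.3]
opening: 0.0928
grasp_force: 0.0
```

>>> move_arm:
  targets:
    - [0, 0, 0, 7]
    - [0, 0, 0, 7]
    - [0, 0, 0, 7]
    - [0, 0, 0, 7]
    - [0, 0, 0, 7]

```text
time_s: 2.03
position: [0.1645, 0.5248, 0.3139]
tcp_rot: [-0.0, 0.693, 0.721, -0.0]
contact_force: [-0.3, -0.8, 0.1]
opening: 0.0932
grasp_force: 0.0
```

>>> move_arm:
  targets:
    - [-0.019, 0.0285, 0, 0]
    - [-0.019, 0.0285, 0, 0]
    - [-0.019, 0.0285, 0, 0]
    - [-0.019, 0.0285, 0, 0]

```text
time_s: 2.37
position: [0.2826, 0.4533, 0.3139]
tcp_rot: [0.0, 0.691, 0.723, 0.0]
contact_force: [1.3, 1.0, 0.2]
opening: 0.0927
grasp_force: 0.0
```

>>> move_arm:
  targets:
    - [-0.019, 0.0285, 0, 0]
    - [-0.019, 0.0285, 0, 0]
    - [-0.019, 0.0285, 0, 0]
    - [-0.019, 0.0285, 0, 0]

```text
time_s: 2.7
position: [0.4004, 0.3822, 0.314]
tcp_rot: [0.0, 0.691, 0.723, 0.0]
contact_force: [-0.0, 0.4, 0.2]
opening: 0.0931
grasp_force: 0.0
```

>>> move_arm:
  targets:
    - [-0.019, 0.0285, 0, 0]
    - [-0.019, 0.0285, 0, 0]
    - [-0.019, 0.0285, 0, 0]
    - [-0.019, 0.0285, 0, 0]
    - [0, 0, 0, 0]

```text
time_s: 3.12
position: [0.5213, 0.3085, 0.3124]
tcp_rot: [0.001, 0.693, 0.721, -0.001]
contact_force: [0.6, 0.6, -0.5]
opening: 0.093
grasp_force: 0.0
```

```bash
python3 - <<'E'
from h import *
s=r.observe(); print(s['position'],s['tcp_rot'],s['time_s'])
P,im=snap('wrist','w_car.png'); np.save('w_car.npy',P,allow_pickle=True)
th=np.radians(3)
for z,k in [(.075,'rim')]:
  pts=[[.5159+np.cos(th)*a-np.sin(th)*b,.2601+np.sin(th)*a+np.cos(th)*b,z] for a in(-.06,.06) for b in(-.095,.095)]
  print(proj(P,pts).round(1))
E
```

```text
[0.52133837 0.30853686 0.31244591] [ 1.11235293e-03  6.92915883e-01  7.21017332e-01 -5.90428453e-04] 3.1167
[[275.5 266.8]
 [267.3 128.8]
 [361.  265.8]
 [364.1 127.5]]
```

View pics/w_car.png

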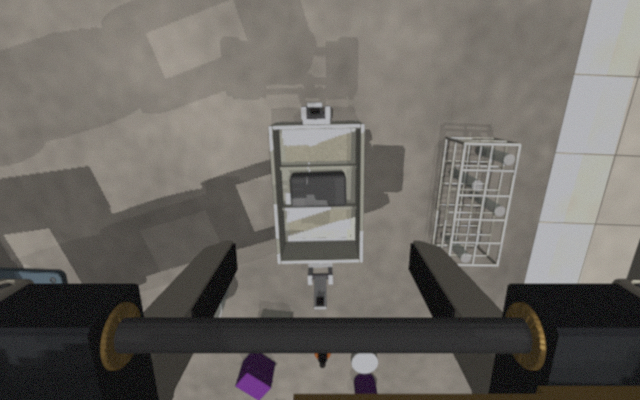

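The wrist view shows the carrier with its rim corners near (270,126), (365,125), (278,263) and (362,262). The cold pack is in the middle bay and both clips lean outward, with tips near (315,112) and (320,302). My projected pose agrees to about 3 px, and next I refine it by edge fit.

```bash
cat >> h.py <<'E'
from scipy.ndimage import map_coordinates
from scipy.optimize import minimize
def rectfit(views,hx,hy,p0,d=.003,free_z=False):
    """fit bright rectangle (x,y,yaw,z) half sizes hx,hy against darker surroundings"""
    t=np.linspace(-.93,.93,60); o=np.ones(60)
    E=[(o,t,1,0),(-o,t,-1,0),(t,o,0,1),(t,-o,0,-1)]
    def score(p):
        x,y,a,z=(*p,p0[3])[:4] if not free_z else p; c,s=np.cos(a),np.sin(a); S=0
        for P,g in views:
            for u,v,nx,ny in E:
                I=[]
                for k in(-d,d):
                    bx=u*hx+nx*k; by=v*hy+ny*k
                    X=np.c_[x+c*bx-s*by,y+s*bx+c*by,z*o]; q=proj(P,X)
                    I.append(map_coordinates(g,[q[:,1],q[:,0]],order=1,mode='nearest'))
                S+=np.clip(I[0]-I[1],-20,60).mean()
        return -S
    best=None
    for dx in(-.003,0,.003):
        for dy in(-.003,0,.003):
            q=np.array(p0[:4] if free_z else p0[:3],float); q[0]+=dx;q[1]+=dy
            m=minimize(score,q,method='Nelder-Mead',options=dict(initial_simplex=np.vstack([q]+[q+e for e in np.diag([.003,.003,.03,.004][:len(q)])]),xatol=1e-5,fatol=1e-3))
            if best is None or m.fun<best.fun: best=m
    return best.x,best.fun
gray=lambda n:cv2.GaussianBlur(cv2.imread('pics/'+n,0).astype(np.float32),(0,0),.7)
E
python3 - <<'E'
from h import *
P=np.load('w_car.npy',allow_pickle=True).item(); T=r.camera_params('top')
p0=(.516,.260,np.radians(3),.075)
V=[(P,gray('w_car.png')),(T,gray('top0.png'))]
for n,v in [('w',V[:1]),('t',V[1:]),('wt',V)]:
    q,f=rectfit(v,.06,.095,p0); print(n,q.round(4),np.degrees(q[2]).round(2),f)
q,f=rectfit(V,.06,.095,p0,free_z=True); print('freez',q.round(4),f)
q,f=rectfit(V[1:],.063,.098,(.497,-.265,np.radians(-8),.014)); print('lid',q.round(4),np.degrees(q[2]).round(2),f)
q,f=rectfit(V[1:],.025,.018,(.4513,.0205,np.radians(-3.7),.058)); print('box',q.round(4),np.degrees(q[2]).round(2),f)
s=r.observe(); print(s['position'])
E
```

```text
w [0.5171 0.2644 0.0621] 3.56 -148.32818603515625
t [0.5177 0.2649 0.0601] 3.44 -117.77976989746094
wt [0.5173 0.2646 0.0616] 3.53 -263.7586975097656
freez [0.5172 0.2648 0.0619 0.0766] -268.0208435058594
lid [ 0.4978 -0.2646 -0.1482] -8.49 -138.56321716308594
box [ 0.4518  0.0221 -0.0941] -5.39 -195.83547973632812
[0.51890381 0.31027621 0.31261427]
```

>>> move_arm:
  targets:
    - [-0.036, 0, 0, -1.2]
    - [-0.036, 0, 0, 0]
    - [-0.036, 0, 0, 0]
    - [-0.036, 0, 0, 0]
    - [-0.036, 0, 0, 0]

```text
time_s: 3.58
position: [0.5266, 0.1325, 0.3141]
tcp_rot: [-0.0, 0.683, 0.731, 0.0]
contact_force: [1.1, -0.0, -0.7]
opening: 0.0929
grasp_force: 0.0
```

>>> move_arm:
  targets:
    - [-0.036, 0, 0, 0]
    - [-0.036, 0, 0, 0]
    - [0, 0, 0, 0]
    - [0, 0, 0, 0]

```text
time_s: 3.92
position: [0.532, 0.0602, 0.314]
tcp_rot: [-0.0, 0.684, 0.729, 0.0]
contact_force: [0.4, -0.0, 0.2]
opening: 0.0931
grasp_force: 0.0
```

```bash
cat >> h.py <<'E'
def white(im,P,X,rad=40):
    """contour of the bright unsaturated blob near the projection of X"""
    h=cv2.cvtColor(im,cv2.COLOR_RGB2HSV); u,v=proj(P,X)[0]
    m=((h[...,1]<60)&(h[...,2]>150)).astype(np.uint8)
    n,L,st,c=cv2.connectedComponentsWithStats(m)
    k=min((i for i in range(1,n) if st[i,4]>60),key=lambda i:np.hypot(*(c[i]-(u,v))))
    return c[k],st[k],cv2.findContours((L==k).astype(np.uint8),0,1)[0][0]
def pose():
    s=r.observe(); q=s['tcp_rot']; R=2*np.outer(q[1:],q[1:])-np.eye(3)+0
    print('t',round(s['time_s'],2),'pos',np.round(s['position'],4),'yaw',round(np.degrees(np.arctan2(R[1,1],R[0,1])),2),'open',round(s['opening'],4),'F',np.round(s['contact_force'],1),'g',round(s['grasp_force'],1))
    return np.array(s['position']),np.arctan2(R[1,1],R[0,1])
def totool(d,yaw):
    c,s=np.cos(yaw),np.sin(yaw); return np.round([-s*d[0]+c*d[1],c*d[0]+s*d[1]],4)
E
python3 - <<'E'
from h import *
pose(); P,im=snap('wrist','w_jar.png'); T=r.camera_params('top')
for l in ['jar','slide_box','dropper']:
    for d in r.regions_of(l,'wrist')[:3]:
        e=d['extent'];print(l,round(d['confidence'],2),np.round(e),onz(P,((e[0]+e[2])/2,(e[1]+e[3])/2),.058).round(4))
q,f=rectfit([(P,gray('w_jar.png')),(T,gray('top0.png'))],.025,.018,(.4515,.021,-.08,.058),free_z=True); print('box',q.round(4),np.degrees(q[2]).round(2),f)
q,f=rectfit([(P,gray('w_jar.png'))],.025,.018,(.4515,.021,-.08,.058)); print('box',q.round(4),np.degrees(q[2]).round(2),f)
print(proj(P,[.5995,-.016,.058]),im[tuple(np.int32(proj(P,[.5995,-.016,.058])[0][::-1]))])
cc,st,ct=white(im,P,[.5995,-.016,.058]); print(cc,st,onz(P,cc,.058))
top=cv2.cvtColor(cv2.imread('pics/top0.png'),cv2.COLOR_BGR2RGB); c2,s2,_=white(top,T,[.5995,-.016,.058]); print(c2,s2,onz(T,c2,.058),tri([(P,cc),(T,c2)]))
cv2.imwrite('pics/w_jar_c.png',cv2.resize(cv2.imread('pics/w_jar.png')[0:300,180:480],(600,600)))
E
```

```text
t 3.92 pos [0.532  0.0602 0.314 ] yaw 3.63 open 0.0931 F [ 0.4 -0.   0.2] g 0.0
jar 0.71 [354. 248. 387. 289.] [ 0.6121 -0.0906  0.058 ]
jar 0.63 [354. 193. 387. 235.] [ 0.6031 -0.0068  0.058 ]
jar 0.55 [269.   3. 374. 102.] [0.5219 0.1959 0.058 ]
slide_box 0.95 [244. 162. 286. 201.] [0.4554 0.0304 0.058 ]
slide_box 0.87 [227. 216. 267. 264.] [ 0.4314 -0.0562  0.058 ]
dropper 0.57 [310. 195. 334. 220.] [ 0.5349 -0.0009  0.058 ]
dropper 0.32 [269.   5. 376. 104.] [0.5237 0.194  0.058 ]
box [ 0.4517  0.0222 -0.0893  0.0515] -5.11 -430.1378479003906
box [ 0.4528  0.0234 -0.0743] -4.26 -231.33120727539062
[[367.28895417 220.14452576]] [159 158 145]
[369.89355322 218.75262369] [355 205  31  29 667] [ 0.60293011 -0.01370982  0.058     ]
[317.         180.22702703] [310 173  15  15 185] [ 0.60174401 -0.01478878  0.058     ] [ 0.60272814 -0.01468814  0.05533368]
```

View pics/w_jar_c.png

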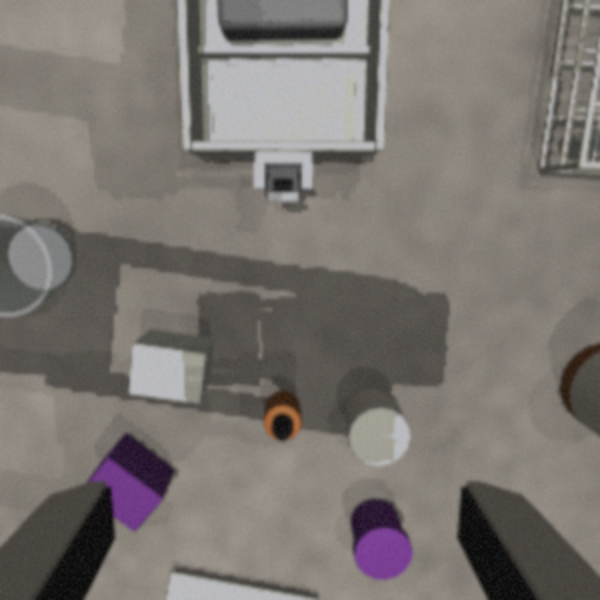

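The crop shows the white jar's cap at (380,437), i.e. px (370,218.5), with the dropper 70 mm beside it and the purple jar beyond. I narrow the fingers so they clear the dropper and approach.

>>> move_arm:
  targets:
    - [-0.0264, 0.0217, 0, 0]
    - [-0.0264, 0.0217, 0, 0]
    - [-0.0264, 0.0217, 0, 0]
    - [0, 0, 0.04, 0]
    - [0, 0, 0.04, 0]
  fingers: 62
  force: 15

```text
time_s: 4.53
position: [0.606, -0.014, 0.2351]
tcp_rot: [0.003, 0.683, 0.73, 0.002]
contact_force: [-0.5, 1.2, -0.4]
opening: 0.0643
grasp_force: 0.0
```

>>> move_arm:
  targets:
    - [0, 0, 0.04, 0]
    - [0, 0, 0.04, 0]
    - [0, 0, 0.04, 0]
    - [0, 0, 0.03, 0]
    - [0, 0, 0, 0]

```text
time_s: 4.95
position: [0.5975, -0.0109, 0.0769]
tcp_rot: [-0.006, 0.682, 0.731, -0.003]
contact_force: [-0.6, 0.6, -0.4]
opening: 0.0576
grasp_force: 0.0
```

```bash
python3 - <<'E'
from h import *
p,y=pose(); print(totool(np.array([.602,-.0147])-p[:2],y))
P,im=snap('wrist'); cc,st,ct=white(im,P,[.602,-.0147,.058]); print(cc,st,onz(P,cc,.058),proj(P,[.602,-.0147,.058]))
P,im=snap('top'); print([(d['extent'],round(d['confidence'],2)) for d in r.regions_of('jar','top')])
E
```

```text
t 4.95 pos [ 0.5975 -0.0109  0.0769] yaw 3.92 open 0.0576 F [-0.6  0.6 -0.4] g 0.0
[-0.0041  0.0043]
[328.89742451 236.89609236] [ 299  216   64   45 2252] [ 0.60180784 -0.01715892  0.058     ] [[329.45737118 233.49053887]]
[([350.6, 171.1, 359.8, 184.3], 0.57), ([202.3, 199.0, 222.8, 232.7], 0.43)]
```

```bash
python3 - <<'E'
from h import *
for i in range(2):
    p,y=pose(); P,im=snap('wrist','w_jar%d.png'%(i+2)); cc,st,ct=white(im,P,[.602,-.0147,.058]); print(cc,st,onz(P,cc,.058)); (c,rad)=cv2.minEnclosingCircle(ct); print(c,rad,onz(P,c,.058))
print(totool(np.array([.602,-.0147])-p[:2],y))
cv2.imwrite('pics/w_jar3c.png',cv2.imread('pics/w_jar3.png')[120:400,170:490])
E
```

```text
t 5.1 pos [ 0.6038 -0.0128  0.0855] yaw 3.88 open 0.0581 F [0.3 0.7 0.6] g 0.0
[319.78951397 224.01415997] [ 290  194   62   59 2613] [ 0.60195351 -0.01364053  0.058     ]
(320.5, 223.5) 30.536962509155273 [ 0.60241559 -0.01323265  0.058     ]
t 5.15 pos [ 0.6046 -0.0132  0.0865] yaw 3.86 open 0.0577 F [ 1.3  0.7 -0. ] g 0.0
[318.31391338 222.46837869] [ 288  193   62   58 2609] [ 0.60172875 -0.01336754  0.058     ]
(318.5983581542969, 222.5) 30.60254669189453 [ 0.60192574 -0.01337779  0.058     ]
[-0.0013 -0.0027]
```

View pics/w_jar3c.png

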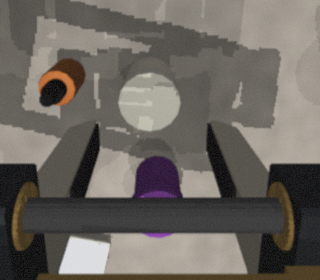

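The cap is centred between the fingers at full-picture (319,222) and the dropper is clear to the left. Next I descend and grip.

>>> move_arm:
  targets:
    - [-0.0005, -0.002, 0.018, 0]
    - [0, 0, 0.018, 0]
    - [0, 0, 0.018, 0]
    - [0, 0, 0, 0]
    - [0, 0, 0, 0]

```text
time_s: 5.62
position: [0.6013, -0.0144, 0.0312]
tcp_rot: [0.001, 0.683, 0.73, 0.0]
contact_force: [-0.2, 0.1, 0.6]
opening: 0.0577
grasp_force: 0.0
```

>>> move_arm:
  targets:
    - [0, 0, 0, 0]
    - [0, 0, 0, 0]
    - [0, 0, 0, 0]
    - [0, 0, 0, 0]
    - [0, 0, 0, 0]
  fingers: 20
  force: 15

```text
time_s: 6.03
position: [0.6021, -0.0146, 0.0315]
tcp_rot: [0.001, 0.683, 0.73, 0.001]
contact_force: [-0.7, -0.1, 6.3]
opening: 0.0426
grasp_force: 15.0
```

>>> move_arm:
  targets:
    - [0, 0, -0.015, 0]
    - [0, 0, -0.03, 0]
    - [0, 0, -0.04, 0]
    - [0, 0, -0.04, 0]
    - [0, 0, -0.04, 0]

```text
time_s: 6.45
position: [0.5998, -0.0141, 0.1962]
tcp_rot: [-0.001, 0.683, 0.73, -0.0]
contact_force: [0.5, -0.0, -1.3]
opening: 0.0424
grasp_force: 15.0
```

>>> move_arm:
  targets:
    - [0, 0, -0.035, 0]
    - [0.015, -0.003, -0.01, 0]
    - [0.025, -0.005, 0, 0]
    - [0.03, -0.006, 0, 0]
    - [0.03, -0.006, 0, 0]

```text
time_s: 6.87
position: [0.5729, 0.0853, 0.2389]
tcp_rot: [-0.001, 0.684, 0.73, -0.0]
contact_force: [0.7, 0.7, -1.1]
opening: 0.0424
grasp_force: 15.0
```

>>> move_arm:
  targets:
    - [0.03, -0.006, 0, 0]
    - [0.03, -0.006, 0, 0]
    - [0.03, -0.006, 0, 0]
    - [0.03, -0.006, 0, 0]
    - [0.03, -0.006, 0, 0]

```text
time_s: 7.28
position: [0.5324, 0.2337, 0.2385]
tcp_rot: [-0.001, 0.683, 0.73, -0.001]
contact_force: [1.1, 0.3, -1.1]
opening: 0.0429
grasp_force: 15.0
```

>>> move_arm:
  targets:
    - [0.03, -0.006, 0, 0]
    - [0.03, -0.006, 0, 0]
    - [0.02, -0.003, 0, 0]
    - [0.01, -0.001, 0, 0]
    - [0, 0, 0, 0]

```text
time_s: 7.7
position: [0.5107, 0.3227, 0.2386]
tcp_rot: [-0.001, 0.682, 0.731, -0.001]
contact_force: [0.0, -1.2, -1.1]
opening: 0.0426
grasp_force: 15.0
```

```bash
cat >> h.py <<'E'
def own(a,b,c=(.5172,.2647),th=np.radians(3.5)):
    return np.array([c[0]+np.cos(th)*a-np.sin(th)*b,c[1]+np.sin(th)*a+np.cos(th)*b])
E
python3 - <<'E'
from h import *
import time
P,im=snap('wrist','w_over.png')
p,y=pose(); g=own(0,.059); print(g,totool(g-p[:2],y))
q,f=rectfit([(P,gray('w_over.png'))],.06,.095,(.5172,.2647,np.radians(3.5),.075)); print('carrier',q.round(4),np.degrees(q[2]),f)
p,y=pose()
E
```

```text
t 7.75 pos [0.5114 0.3211 0.2388] yaw 3.91 open 0.0425 F [ 0.7  0.3 -1. ] g 15.0
[0.51359814 0.32358995] [0.0024 0.0024]
carrier [0.5181 0.2636 0.0692] 3.965277606502282 -112.45069885253906
t 7.75 pos [0.5114 0.3211 0.2388] yaw 3.91 open 0.0425 F [ 0.7  0.3 -1. ] g 15.0
```

>>> move_arm:
  targets:
    - [0.0024, 0.0024, 0.02, 0]
    - [0, 0, 0.035, 0]
    - [0, 0, 0.035, 0]
    - [0, 0, 0.035, 0]
    - [0, 0, 0.025, 0]

```text
time_s: 8.17
position: [0.5135, 0.3205, 0.0865]
tcp_rot: [-0.001, 0.684, 0.729, -0.002]
contact_force: [0.5, 0.1, -1.5]
opening: 0.0423
grasp_force: 15.0
```

>>> move_arm:
  targets:
    - [0, 0, 0.012, 0]
    - [0, 0, 0, 0]
    - [0, 0, 0, 0]

```text
time_s: 8.42
position: [0.5146, 0.3215, 0.0773]
tcp_rot: [-0.0, 0.684, 0.73, -0.001]
contact_force: [-0.3, 0.0, -1.3]
opening: 0.0428
grasp_force: 15.0
```

```bash
python3 - <<'E'
from h import *
p,y=pose(); g=own(0,.059); print(totool(g-p[:2],y)); snap('wrist','w_in.png')
E
```

```text
t 8.42 pos [0.5146 0.3215 0.0773] yaw 3.7 open 0.0428 F [-0.3  0.  -1.3] g 15.0
[ 0.0021 -0.0009]
```

View pics/w_in.png

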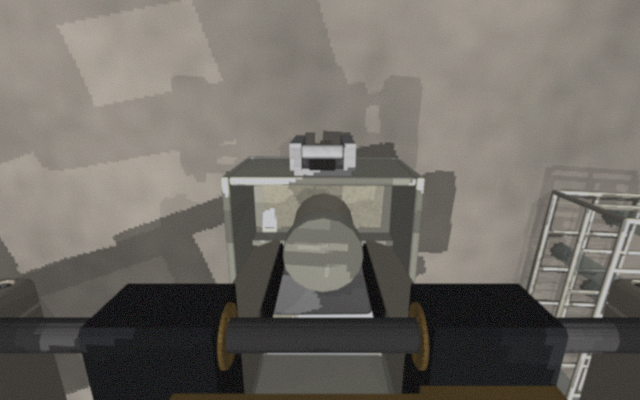

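The jar hangs upright in the fingers, cap at (323,255), over the far bay with the pack behind it. Now the slow descent.

>>> move_arm:
  targets:
    - [0.0015, 0, 0.015, 0]
    - [0, 0, 0.013, 0]
    - [0, 0, 0.007, 0]
    - [0, 0, 0, 0]
    - [0, 0, 0, 0]

```text
time_s: 8.88
position: [0.5151, 0.3246, 0.0438]
tcp_rot: [0.0, 0.683, 0.73, 0.001]
contact_force: [0.2, -0.2, -1.4]
opening: 0.0427
grasp_force: 15.0
```

>>> move_arm:
  targets:
    - [0, 0, 0.002, 0]
    - [0, 0, 0.001, 0]
    - [0, 0, 0, 0]
    - [0, 0, 0, 0]

```text
time_s: 9.22
position: [0.5146, 0.3247, 0.0403]
tcp_rot: [0.0, 0.683, 0.73, 0.0]
contact_force: [0.2, -0.6, -1.4]
opening: 0.0422
grasp_force: 15.0
```

>>> move_arm:
  targets:
    - [0, 0, 0.0015, 0]
    - [0, 0, 0.001, 0]
    - [0, 0, 0, 0]
    - [0, 0, 0, 0]

```text
time_s: 9.55
position: [0.5143, 0.3246, 0.0372]
tcp_rot: [-0.0, 0.683, 0.73, -0.0]
contact_force: [-0.4, 0.3, -1.2]
opening: 0.0423
grasp_force: 15.0
```

>>> move_arm:
  targets:
    - [0, 0, 0.001, 0]
    - [0, 0, 0, 0]
    - [0, 0, 0, 0]

```text
time_s: 9.8
position: [0.5146, 0.3247, 0.0366]
tcp_rot: [0.0, 0.683, 0.73, 0.0]
contact_force: [0.0, 0.3, 1.0]
opening: 0.0428
grasp_force: 15.0
```

>>> move_arm:
  targets:
    - [0, 0, 0, 0]
    - [0, 0, 0, 0]
    - [0, 0, 0, 0]
  fingers: 60

```text
time_s: 10.05
position: [0.5144, 0.3246, 0.0364]
tcp_rot: [0.0, 0.683, 0.73, 0.0]
contact_force: [0.7, -0.2, -0.2]
opening: 0.0546
grasp_force: 0.0
```

>>> move_arm:
  targets:
    - [0, 0, -0.01, 0]
    - [0, 0, -0.02, 0]
    - [0, 0, -0.04, 0]
    - [0, 0, -0.04, 0]
    - [0, 0, -0.04, 0]

```text
time_s: 10.47
position: [0.5139, 0.3244, 0.1885]
tcp_rot: [-0.0, 0.683, 0.73, -0.0]
contact_force: [0.7, -0.5, -0.9]
opening: 0.0556
grasp_force: 0.0
```

>>> move_arm:
  targets:
    - [0, 0, -0.04, 0]
    - [0, 0, -0.02, 0]
    - [0, 0, 0, 0]

```text
time_s: 10.72
position: [0.5171, 0.3258, 0.254]
tcp_rot: [0.003, 0.683, 0.73, 0.005]
contact_force: [-0.3, 0.3, -0.2]
opening: 0.0555
grasp_force: 0.0
```

```bash
python3 - <<'E'
from h import *
P,im=snap('wrist','w_jin.png'); p,y=pose()
for d in r.regions_of('jar','wrist')[:3]:
    e=d['extent']; c=((e[0]+e[2])/2,(e[1]+e[3])/2); print(round(d['confidence'],2),np.round(e),onz(P,c,.063).round(4))
print('expect',own(0,.0595),proj(P,[*own(0,.0595),.063]))
tgt=np.array([.4522,.0224]); print(totool(tgt-p[:2],y))
T,im=snap('top','top1.png')
q,f=rectfit([(T,gray('top1.png'))],.025,.018,(.4518,.0221,-.09,.058)); print('box',q.round(4),np.degrees(q[2]).round(2),f)
print(tri([(P,c),(T,(0,0))]) if 0 else '')
E
```

```text
t 10.77 pos [0.5159 0.3253 0.2504] yaw 3.8 open 0.0558 F [-0.1  0.2 -0.3] g 0.0
0.75 [299. 150. 340. 192.] [0.5153 0.3289 0.063 ]
expect [0.51356761 0.32408902] [[317.6563663  175.35027774]]
[-0.298  -0.0836]
box [ 0.4519  0.022  -0.0942] -5.39 -212.4057159423828
```

>>> move_arm:
  targets:
    - [-0.0373, -0.0105, 0, 0]
    - [-0.0373, -0.0105, 0, 0]
    - [-0.0373, -0.0105, 0, 0]
    - [-0.0373, -0.0105, 0, 0]
    - [-0.0373, -0.0105, 0, 0]
  fingers: 75

```text
time_s: 11.28
position: [0.4723, 0.1336, 0.244]
tcp_rot: [-0.002, 0.683, 0.73, -0.002]
contact_force: [-0.3, -0.3, 0.7]
opening: 0.0698
grasp_force: 0.0
```

>>> move_arm:
  targets:
    - [-0.0373, -0.0105, 0, 0]
    - [-0.0373, -0.0105, 0, 0]
    - [-0.0373, -0.0105, 0, 0]
    - [0, 0, 0.03, 4.45]
    - [0, 0, 0.04, 4.45]

```text
time_s: 11.7
position: [0.4515, 0.0185, 0.1768]
tcp_rot: [0.002, 0.741, 0.672, 0.001]
contact_force: [1.0, 0.4, -1.0]
opening: 0.0699
grasp_force: 0.0
```

>>> move_arm:
  targets:
    - [0, 0, 0.04, 0]
    - [0, 0, 0.04, 0]
    - [0, 0, 0.01, 0]
    - [0, 0, 0, 0]
    - [0, 0, 0, 0]

```text
time_s: 12.12
position: [0.4487, 0.0216, 0.0848]
tcp_rot: [-0.002, 0.738, 0.675, -0.001]
contact_force: [0.4, -1.1, 0.1]
opening: 0.0699
grasp_force: 0.0
```

```bash
python3 - <<'E'
from h import *
P,im=snap('wrist','w_box.png'); p,y=pose(); tgt=np.array([.4520,.0223]); print(totool(tgt-p[:2],y))
q,f=rectfit([(P,gray('w_box.png'))],.025,.018,(.452,.0222,-.09,.058)); print('box',q.round(4),np.degrees(q[2]).round(2),f)
cv2.imwrite('pics/w_box_c.png',cv2.imread('pics/w_box.png')[120:400,170:490])
E
```

```text
t 12.17 pos [0.4501 0.0214 0.0861] yaw -5.11 open 0.0696 F [0.3 0.1 0.7] g 0.0
[0.0011 0.0018]
box [ 0.4532  0.024  -0.1239] -7.1 -220.23422241210938
```

View pics/w_box_c.png

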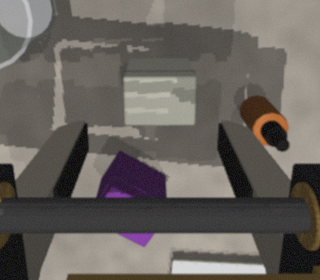

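The white box's top sits between the fingers (crop 124–196, 72–125), aligned and about 2–3 mm off-centre to the right. The purple box and the dropper are clear.

>>> move_arm:
  targets:
    - [0.001, 0.0025, 0.018, 0]
    - [0, 0, 0.018, 0]
    - [0, 0, 0.018, 0]
    - [0, 0, 0, 0]
    - [0, 0, 0, 0]

```text
time_s: 12.58
position: [0.4532, 0.0221, 0.033]
tcp_rot: [0.0, 0.738, 0.675, 0.0]
contact_force: [-0.3, -0.4, 0.5]
opening: 0.0693
grasp_force: 0.0
```

>>> move_arm:
  targets:
    - [0, 0, 0, 0]
    - [0, 0, 0, 0]
    - [0, 0, 0, 0]
    - [0, 0, 0, 0]
    - [0, 0, 0, 0]
  fingers: 30
  force: 15

```text
time_s: 13.0
position: [0.4528, 0.0221, 0.0334]
tcp_rot: [0.0, 0.738, 0.675, -0.0]
contact_force: [2.0, -0.2, 9.6]
opening: 0.0409
grasp_force: 6.0
```

```bash
python3 - <<'E'
from h import *
pose(); P,im=snap('wrist','w_bg.png'); pose()
S,im2=snap('side','s_bg.png'); pose()
a=cv2.imread('pics/w_bg.png')[120:400,170:490]; b=cv2.imread('pics/s_bg.png')[180:300,220:360]
cv2.imwrite('pics/bg.png',np.hstack([a,cv2.resize(b,(327,280))]))
E
```

```text
t 13.0 pos [0.4528 0.0221 0.0334] yaw -5.1 open 0.0409 F [ 2.  -0.2  9.6] g 6.0
t 13.05 pos [0.4531 0.0221 0.0334] yaw -5.09 open 0.037 F [-3.   0.7  8.6] g 4.4
t 13.1 pos [0.4531 0.0221 0.0335] yaw -5.1 open 0.0331 F [-2.9  0.4  8.6] g 4.4
```

View pics/bg.png

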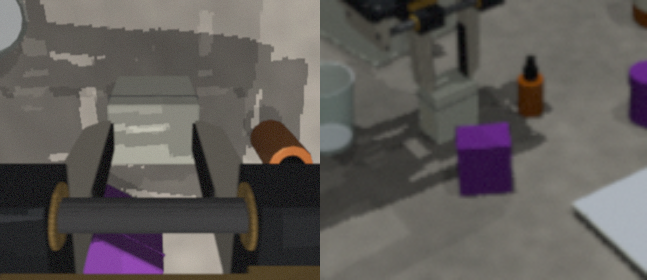

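```bash
python3 - <<'E'
from h import *
p,y=pose(); P=r.camera_params('wrist'); S=r.camera_params('side')
yv=np.array([np.cos(y),np.sin(y),0]); xv=np.array([-np.sin(y),np.cos(y),0])
for n,X in [('tipL',p-yv*.0185),('tipR',p+yv*.0185),('TCP',p)]:
    print(n,(proj(P,X)[0]-[170,120]).round(0),((proj(S,X)[0]-[220,180])*327/140).round(0))
th=np.radians(-5.2); c=np.array([.4525,.0225])
for z in(0,.058):
  for a,b in[(-.025,-.018),(-.025,.018),(.025,.018),(.025,-.018)]:
    X=np.r_[own(a,b,c,th),z]; print(z,a,b,(proj(P,X)[0]-[170,120]).round(0),((proj(S,X)[0]-[220,180])*327/140).round(0))
E
```

```text
t 13.1 pos [0.4531 0.0221 0.0335] yaw -5.1 open 0.0331 F [-2.9  0.4  8.6] g 4.4
tipL [122. 119.] [113. 108.]
tipR [183. 119.] [143.  95.]
TCP [153. 119.] [128. 102.]
0 -0.025 -0.018 [117. 123.] [118. 146.]
0 -0.025 0.018 [116.  75.] [ 99. 129.]
0 0.025 0.018 [188.  75.] [139. 111.]
0 0.025 -0.018 [187. 123.] [159. 128.]
0.058 -0.025 -0.018 [106. 166.] [115.  99.]
0.058 -0.025 0.018 [104. 105.] [96. 82.]
0.058 0.025 0.018 [199. 105.] [137.  65.]
0.058 0.025 -0.018 [197. 166.] [157.  81.]
```

```bash
python3 - <<'E'
from h import *
P,im=snap('wrist','w_bh.png'); pose(); S,im=snap('side','s_bh.png'); pose()
a=cv2.imread('pics/w_bh.png')[190:300,240:400]; b=cv2.imread('pics/s_bh.png')[190:260,250:320]
cv2.imwrite('pics/bh.png',np.hstack([cv2.resize(a,(436,300),interpolation=cv2.INTER_CUBIC),cv2.resize(b,(300,300),interpolation=cv2.INTER_CUBIC)]))
E
```

```text
t 13.15 pos [0.4531 0.0221 0.0335] yaw -5.1 open 0.0298 F [-3.4  0.5  8.3] g 4.3
t 13.2 pos [0.4531 0.0221 0.0334] yaw -5.1 open 0.0293 F [-3.1  0.5  9. ] g 4.3
```

View pics/bh.png

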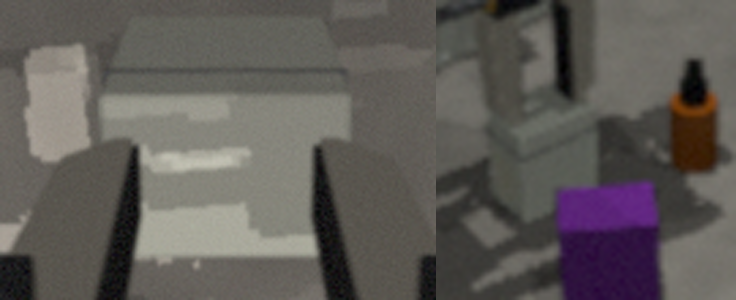

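The zoom shows both fingertips resting on top of the box rather than beside it, and the box has not moved. The z reading rose 0.4 mm with a 9 N push, and the tips sit at about 178 mm camera depth against 205 mm for the TCP. So the real fingertips end about 25 mm above the reported TCP. I raise, reopen and go about 25 mm deeper, which stays above the bench either way.

>>> move_arm:
  targets:
    - [0, 0, -0.02, 0]
    - [0, 0, -0.02, 0]
    - [0, 0, 0, 0]

```text
time_s: 13.45
position: [0.4556, 0.0217, 0.0757]
tcp_rot: [0.003, 0.738, 0.675, 0.002]
contact_force: [1.0, 0.3, 0.2]
opening: 0.028
grasp_force: 0.0
```

>>> move_arm:
  targets:
    - [0, 0, 0, 0]
    - [0, 0, 0, 0]
    - [0, 0, 0, 0]
    - [0, 0, 0, 0]
    - [0, 0, 0, 0]
  fingers: 75

```text
time_s: 13.87
position: [0.4523, 0.0222, 0.0716]
tcp_rot: [-0.001, 0.738, 0.675, -0.0]
contact_force: [-0.6, -0.2, 0.1]
opening: 0.0568
grasp_force: 0.0
```

>>> move_arm:
  targets:
    - [0, 0, 0, 0]
    - [0, 0, 0, 0]
    - [0, 0, 0, 0]

```text
time_s: 14.12
position: [0.4528, 0.0221, 0.0722]
tcp_rot: [-0.0, 0.738, 0.675, -0.0]
contact_force: [-0.5, 0.5, 0.1]
opening: 0.0695
grasp_force: 0.0
```

```bash
python3 - <<'E'
from h import *
P,im=snap('wrist','w_bi.png'); p,y=pose()
g=gray('w_bi.png')
for z in (.058,.052):
    q,f=rectfit([(P,g)],.025,.018,(.4525,.0225,-.09,z)); print('box',q.round(4),np.degrees(q[2]).round(2),f,totool(q[:2]-p[:2],y))
# fingertip check in tool frame: predicted pixels of pad tips for offsets h above TCP
R=np.array([[-np.sin(y),np.cos(y),0],[np.cos(y),np.sin(y),0],[0,0,-1]]).T
o=r.observe()['opening']
for h in (0,.025): print(h,[proj(P,p+R@np.array([.0075,s*o/2,-h]))[0].round(0) for s in(-1,1)])
hsv=cv2.cvtColor(im,cv2.COLOR_RGB2HSV)[...,2]
for row in (225,235,240,245,250,260): print(row,np.where(hsv[row]<35)[0][[0,-1]] if (hsv[row]<35).any() else None, hsv[row,240:270:4],hsv[row,380:410:4])
E
```

```text
t 14.17 pos [0.4529 0.0221 0.0722] yaw -5.11 open 0.0694 F [-0.7  0.9  1. ] g 0.0
box [ 0.4531  0.0233 -0.0832] -4.77 -211.09825134277344 [0.0012 0.0001]
box [ 0.4536  0.0212 -0.0898] -5.15 -213.57049560546875 [-0.0008  0.0008]
0 [array([265., 227.]), array([380., 227.])]
0.025 [array([258., 244.]), array([388., 244.])]
225 None [ 99  95 101 102  95 103 101  96] [ 94  93  97  98 105 103  88  92]
235 None [ 97  97  99  98  98  97 101  96] [ 95  93  91  98 106 105  83  60]
240 None [ 98 100  92  89  97 100  99  98] [91 92 94 89 99 93 98 69]
245 [255 390] [85 85 85 76 27 99 96 98] [94 95 51 65 87 82 85 83]
250 [253 444] [ 86  88  87  35  22 145 110  98] [ 97 103  49  14  85  87  82  84]
260 [248 453] [ 87  83  22  21  28 128 126 154] [94 97 22 24 19 75 85 86]
```

With a 25 mm offset the predicted tips, (258,244) and (388,244), match the picture exactly. Next I grasp the box deeper.

>>> move_arm:
  targets:
    - [0, 0, 0.02, 0]
    - [0, 0, 0.02, 0]
    - [0, 0, 0.016, 0]
    - [0, 0, 0.008, 0]
    - [0, 0, 0, 0]

```text
time_s: 14.58
position: [0.4515, 0.0224, 0.0069]
tcp_rot: [-0.001, 0.738, 0.675, -0.001]
contact_force: [-0.1, 0.2, -0.1]
opening: 0.0698
grasp_force: 0.0
```

>>> move_arm:
  targets:
    - [0, 0, 0, 0]
    - [0, 0, 0, 0]
    - [0, 0, 0, 0]
    - [0, 0, 0, 0]
    - [0, 0, 0, 0]
  fingers: 40
  force: 15

```text
time_s: 15.0
position: [0.4536, 0.022, 0.0092]
tcp_rot: [0.001, 0.738, 0.675, 0.0]
contact_force: [-0.3, 0.4, 4.6]
opening: 0.0498
grasp_force: 15.0
```

>>> move_arm:
  targets:
    - [0, 0, -0.015, 0]
    - [0, 0, -0.035, 0]
    - [0, 0, -0.04, 0]
    - [0, 0, -0.04, 0]
    - [0, 0, -0.04, 0]

```text
time_s: 15.42
position: [0.4521, 0.0223, 0.1802]
tcp_rot: [-0.0, 0.738, 0.675, -0.0]
contact_force: [2.2, -0.3, -1.8]
opening: 0.0499
grasp_force: 15.0
```

>>> move_arm:
  targets:
    - [0.02, 0.0054, -0.03, 0]
    - [0.028, 0.0076, 0, 0]
    - [0.03, 0.0082, 0, 0]
    - [0.03, 0.0082, 0, 0]
    - [0.03, 0.0082, 0, 0]

```text
time_s: 15.83
position: [0.5028, 0.1575, 0.2088]
tcp_rot: [0.0, 0.738, 0.675, 0.0]
contact_force: [0.1, -0.7, -1.4]
opening: 0.0494
grasp_force: 15.0
```

>>> move_arm:
  targets:
    - [0.03, 0.0082, 0, 0]
    - [0.02, 0.0056, 0, 0]
    - [0, 0, 0, -4.3]
    - [0, 0, 0, -4.3]
    - [0, 0, 0, 0]

```text
time_s: 16.25
position: [0.5204, 0.2053, 0.2079]
tcp_rot: [-0.0, 0.684, 0.73, -0.0]
contact_force: [-0.6, 0.3, -2.2]
opening: 0.0498
grasp_force: 15.0
```

```bash
python3 - <<'E'
from h import *
P,im=snap('wrist','w_over2.png'); p,y=pose(); g=own(0,-.0605); print(g,totool(g-p[:2],y))
q,f=rectfit([(P,gray('w_over2.png'))],.06,.095,(.5172,.2647,np.radians(3.5),.075)); print('carrier',q.round(4),np.degrees(q[2]),f)
E
```

```text
t 16.3 pos [0.5205 0.205  0.208 ] yaw 3.45 open 0.0502 F [ 0.4  0.9 -1.1] g 15.0
[0.52089344 0.20431284] [-0.0007  0.0004]
carrier [0.5176 0.2647 0.0599] 3.431592949294651 -137.216796875
```

>>> move_arm:
  targets:
    - [0, 0, 0.02, 0]
    - [0, 0, 0.035, 0]
    - [0, 0, 0.04, 0]
    - [0, 0, 0.035, 0]
    - [0, 0, 0.025, 0]

```text
time_s: 16.72
position: [0.5189, 0.204, 0.0505]
tcp_rot: [-0.001, 0.686, 0.727, -0.001]
contact_force: [0.0, 0.7, -2.0]
opening: 0.0499
grasp_force: 15.0
```

>>> move_arm:
  targets:
    - [0, 0, 0.015, 0]
    - [0, 0, 0.011, 0]
    - [0, 0, 0.006, 0]
    - [0, 0, 0, 0]
    - [0, 0, 0, 0]

```text
time_s: 17.13
position: [0.5215, 0.2048, 0.0221]
tcp_rot: [0.0, 0.686, 0.728, 0.0]
contact_force: [0.3, 0.5, -1.6]
opening: 0.0496
grasp_force: 15.0
```

>>> move_arm:
  targets:
    - [0, 0, 0.002, 0]
    - [0, 0, 0.002, 0]
    - [0, 0, 0, 0]
    - [0, 0, 0, 0]

```text
time_s: 17.47
position: [0.5211, 0.2049, 0.0178]
tcp_rot: [0.0, 0.685, 0.728, 0.0]
contact_force: [0.9, -0.5, -1.1]
opening: 0.05
grasp_force: 15.0
```

>>> move_arm:
  targets:
    - [0, 0, 0.0015, 0]
    - [0, 0, 0.0015, 0]
    - [0, 0, 0, 0]
    - [0, 0, 0, 0]

```text
time_s: 17.8
position: [0.5208, 0.2048, 0.0143]
tcp_rot: [-0.0, 0.685, 0.728, -0.0]
contact_force: [-0.6, -0.6, -1.5]
opening: 0.0497
grasp_force: 15.0
```

>>> move_arm:
  targets:
    - [0, 0, 0.001, 0]
    - [0, 0, 0, 0]
    - [0, 0, 0, 0]

```text
time_s: 18.05
position: [0.5209, 0.2048, 0.0143]
tcp_rot: [0.0, 0.685, 0.728, 0.0]
contact_force: [-2.8, -0.3, 6.5]
opening: 0.0499
grasp_force: 15.0
```

>>> move_arm:
  targets:
    - [0, 0, 0, 0]
    - [0, 0, 0, 0]
    - [0, 0, 0, 0]
    - [0, 0, 0, 0]
  fingers: 66

```text
time_s: 18.38
position: [0.5209, 0.2048, 0.0133]
tcp_rot: [-0.0, 0.685, 0.728, -0.0]
contact_force: [0.2, -0.5, -0.4]
opening: 0.0611
grasp_force: 0.0
```

>>> move_arm:
  targets:
    - [0, 0, -0.01, 0]
    - [0, 0, -0.03, 0]
    - [0, 0, -0.04, 0]
    - [0, 0, -0.04, 0]
    - [0, 0, -0.04, 0]

```text
time_s: 18.8
position: [0.5203, 0.2047, 0.1756]
tcp_rot: [-0.0, 0.685, 0.728, -0.0]
contact_force: [-0.2, 0.1, 0.5]
opening: 0.0614
grasp_force: 0.0
```

>>> move_arm:
  targets:
    - [0, 0, -0.04, 0]
    - [0, 0, -0.035, 0]
    - [-0.039, -0.0043, 0, 0]
    - [-0.039, -0.0043, 0, 0]
    - [-0.039, -0.0043, 0, 0]

```text
time_s: 19.22
position: [0.5151, 0.0866, 0.2501]
tcp_rot: [0.001, 0.684, 0.729, 0.001]
contact_force: [0.1, -0.7, 0.3]
opening: 0.0613
grasp_force: 0.0
```

>>> move_arm:
  targets:
    - [-0.039, -0.0043, 0, 0]
    - [-0.039, -0.0043, 0, 0]
    - [-0.039, -0.0043, 0, 0]
    - [-0.039, -0.0043, 0, 0]
    - [-0.039, -0.0043, 0, 0]

```text
time_s: 19.63
position: [0.505, -0.1105, 0.2493]
tcp_rot: [0.001, 0.685, 0.728, 0.0]
contact_force: [1.6, 0.6, 0.0]
opening: 0.0613
grasp_force: 0.0
```

>>> move_arm:
  targets:
    - [-0.039, -0.0043, 0, 0]
    - [-0.039, -0.0043, 0, 0]
    - [0, 0, 0, 0]
    - [0, 0, 0, 0]
  fingers: 50

```text
time_s: 19.97
position: [0.5012, -0.1891, 0.2486]
tcp_rot: [-0.0, 0.687, 0.727, 0.0]
contact_force: [-0.1, 0.1, -0.8]
opening: 0.047
grasp_force: 0.0
```

```bash
python3 - <<'E'
from h import *
P,im=snap('wrist','w_lid.png'); p,y=pose(); T,_=snap('top','top2.png')
V=[(P,gray('w_lid.png')),(T,gray('top0.png'))]; p0=(.4978,-.2646,-.148,.014)
for v in (V[:1],V[1:],V):
    q,f=rectfit(v,.063,.098,p0); print('lid',q.round(4),np.degrees(q[2]).round(2),f,proj(P,[q[0],q[1],.048])[0])
q,f=rectfit(V,.063,.098,p0,free_z=True); print('z',q.round(4))
print(totool(q[:2]-p[:2],y))
# dark handle blob
h=cv2.cvtColor(im,cv2.COLOR_RGB2HSV)[...,2]; u,v=np.int32(proj(P,[q[0],q[1],.048])[0])
m=(h<110).astype(np.uint8); m[:v-60]=0;m[v+45:]=0;m[:,:u-40]=0;m[:,u+40:]=0
n,L,st,c=cv2.connectedComponentsWithStats(m)
for i in range(1,n):
    if st[i,4]>80: print(st[i],c[i].round(1),onz(P,c[i],.048).round(4))
b=own(0,-.0605); 
for d in r.regions_of('slide_box','top')[:3]: e=d['extent']; print(round(d['confidence'],2),onz(T,((e[0]+e[2])/2,(e[1]+e[3])/2),.063).round(4),b)
for d in r.regions_of('jar','top')[:3]: e=d['extent']; print(round(d['confidence'],2),onz(T,((e[0]+e[2])/2,(e[1]+e[3])/2),.063).round(4),own(0,.0595))
E
```

```text
t 20.02 pos [ 0.5014 -0.1875  0.2486] yaw 3.37 open 0.0466 F [-0.6  0.4 -0.6] g 0.0
lid [ 0.4989 -0.2626 -0.1481] -8.48 -166.65911865234375 [317.51115044 229.95322911]
lid [ 0.4978 -0.2646 -0.1482] -8.49 -138.56321716308594 [316.51337415 231.42749437]
lid [ 0.4984 -0.2635 -0.1506] -8.63 -295.2513427734375 [317.08662012 230.60969983]
z [ 0.4985 -0.2654 -0.1504  0.0069]
[-0.0776 -0.0075]
[309 194  19  55 507] [318.7 215. ] [ 0.4993 -0.2429  0.048 ]
0.79 [0.5129 0.197  0.063 ] [0.52089344 0.20431284]
0.63 [ 0.417  -0.0737  0.063 ] [0.52089344 0.20431284]
0.62 [ 0.6123 -0.1104  0.063 ] [0.51356761 0.32408902]
0.33 [0.3495 0.0918 0.063 ] [0.51356761 0.32408902]
```

>>> move_arm:
  targets:
    - [-0.0381, -0.0036, 0, 0]
    - [-0.0381, -0.0037, 0, 0]
    - [0, 0, 0.03, 5.95]
    - [0, 0, 0.04, 5.95]
    - [0, 0, 0.04, 0]

```text
time_s: 20.58
position: [0.5003, -0.2633, 0.1385]
tcp_rot: [0.002, 0.758, 0.652, 0.0]
contact_force: [-0.3, -0.1, -0.9]
opening: 0.0466
grasp_force: 0.0
```

>>> move_arm:
  targets:
    - [0, 0, 0.04, 0]
    - [0, 0, 0.03, 0]
    - [0, 0, 0.02, 0]
    - [0, 0, 0, 0]
    - [0, 0, 0, 0]

```text
time_s: 21.0
position: [0.499, -0.2619, 0.048]
tcp_rot: [-0.001, 0.756, 0.654, -0.0]
contact_force: [0.8, -0.5, 0.7]
opening: 0.0467
grasp_force: 0.0
```

```bash
python3 - <<'E'
from h import *
P,im=snap('wrist','w_lid2.png'); p,y=pose(); q=np.array([.4986,-.264]); print(totool(q-p[:2],y))
h=cv2.cvtColor(im,cv2.COLOR_RGB2HSV)[...,2]; print('TCPcol',proj(P,[*p[:2],.048])[0])
for row in (170,180,190,200,210,220,230): 
    k=np.where(h[row,280:366]<110)[0]+280; print(row,(k[0],k[-1],len(k)) if len(k) else None)
E
```

```text
t 21.05 pos [ 0.5    -0.263   0.0495] yaw -8.31 open 0.0465 F [ 0.5 -0.4  0.2] g 0.0
[-0.0012 -0.0013]
TCPcol [324.70771492 240.23265668]
170 None
180 None
190 (np.int64(310), np.int64(334), 24)
200 (np.int64(307), np.int64(335), 26)
210 (np.int64(310), np.int64(357), 30)
220 (np.int64(309), np.int64(334), 25)
230 (np.int64(309), np.int64(334), 26)
```

>>> move_arm:
  targets:
    - [-0.001, -0.0013, 0.018, 0]
    - [0, 0, 0.018, 0]
    - [0, 0, 0.012, 0]
    - [0, 0, 0.003, 0]
    - [0, 0, 0, 0]

```text
time_s: 21.47
position: [0.4985, -0.2646, -0.0014]
tcp_rot: [0.001, 0.757, 0.654, 0.0]
contact_force: [0.4, -0.5, 0.1]
opening: 0.0463
grasp_force: 0.0
```

>>> move_arm:
  targets:
    - [0, 0, 0, 0]
    - [0, 0, 0, 0]
    - [0, 0, 0, 0]
    - [0, 0, 0, 0]
    - [0, 0, 0, 0]
  fingers: 5
  force: 35

```text
time_s: 21.88
position: [0.4979, -0.2647, -0.0021]
tcp_rot: [0.0, 0.757, 0.653, 0.0]
contact_force: [0.4, -0.1, 0.4]
opening: 0.0182
grasp_force: 0.0
```

>>> move_arm:
  targets:
    - [0, 0, 0, 0]
    - [0, 0, 0, 0]

```text
time_s: 22.05
position: [0.498, -0.2646, -0.0022]
tcp_rot: [0.0, 0.757, 0.653, 0.0]
contact_force: [0.6, 0.8, 2.4]
opening: 0.0136
grasp_force: 35.0
```

>>> move_arm:
  targets:
    - [0, 0, -0.01, 0]
    - [0, 0, -0.02, 0]
    - [0, 0, -0.035, 0]
    - [0, 0, -0.04, 0]
    - [0, 0, -0.04, 0]

```text
time_s: 22.47
position: [0.4966, -0.2636, 0.1435]
tcp_rot: [-0.001, 0.757, 0.653, -0.0]
contact_force: [-0.3, -1.5, -1.6]
opening: 0.0136
grasp_force: 35.0
```

>>> move_arm:
  targets:
    - [0, 0, -0.04, 0]
    - [0, 0, -0.03, 0]
    - [0.015, -0.0017, -0.01, 0]
    - [0.025, -0.0028, 0, 0]
    - [0.034, -0.0038, 0, 0]

```text
time_s: 22.88
position: [0.4999, -0.19, 0.2223]
tcp_rot: [0.0, 0.758, 0.652, -0.0]
contact_force: [0.6, 0.3, -1.9]
opening: 0.0135
grasp_force: 35.0
```

>>> move_arm:
  targets:
    - [0.034, -0.0038, 0, 0]
    - [0.034, -0.0038, 0, 0]
    - [0.034, -0.0038, 0, 0]
    - [0.034, -0.0038, 0, 0]
    - [0.034, -0.0038, 0, 0]

```text
time_s: 23.3
position: [0.5045, -0.0163, 0.221]
tcp_rot: [-0.001, 0.757, 0.653, -0.001]
contact_force: [1.2, -0.1, -1.5]
opening: 0.0134
grasp_force: 35.0
```

>>> move_arm:
  targets:
    - [0.034, -0.0038, 0, 0]
    - [0.034, -0.0038, 0, 0]
    - [0.034, -0.0038, 0, 0]
    - [0.034, -0.0038, 0, 0]
    - [0.034, -0.0038, 0, 0]

```text
time_s: 23.72
position: [0.5103, 0.1543, 0.221]
tcp_rot: [-0.001, 0.757, 0.654, -0.001]
contact_force: [0.3, 0.2, -0.5]
opening: 0.0137
grasp_force: 35.0
```

>>> move_arm:
  targets:
    - [0.034, -0.0038, 0, 0]
    - [0.034, -0.0038, 0, 0]
    - [0.025, -0.0028, 0, -4]
    - [0.018, -0.002, 0, -4]
    - [0, 0, 0, -4]

```text
time_s: 24.13
position: [0.5125, 0.2677, 0.2205]
tcp_rot: [-0.002, 0.682, 0.731, -0.001]
contact_force: [-0.2, -0.6, -3.0]
opening: 0.0133
grasp_force: 35.0
```

>>> move_arm:
  targets:
    - [0, 0, 0, 0]
    - [0, 0, 0, 0]
    - [0, 0, 0, 0]

```text
time_s: 24.38
position: [0.5142, 0.2632, 0.2216]
tcp_rot: [-0.0, 0.685, 0.728, -0.001]
contact_force: [-0.1, 0.8, -1.7]
opening: 0.0135
grasp_force: 35.0
```

```bash
python3 - <<'E'
from h import *
P,im=snap('wrist','w_lc.png'); p,y=pose(); T,_=snap('top','top3.png')
q=np.array([.5174,.2646]); print(totool(q-p[:2],y))
m,f=rectfit([(P,gray('w_lc.png'))],.063,.098,(p[0],p[1],y,p[2]+.002+.014)); print('lid by wrist',m.round(4),np.degrees(m[2]).round(2),f)
m,f=rectfit([(T,gray('top3.png'))],.063,.098,(p[0],p[1],y,p[2]+.002+.014)); print('lid by top',m.round(4),np.degrees(m[2]).round(2),f)
cv2.imwrite('pics/top3c.png',cv2.resize(cv2.imread('pics/top3.png')[160:260,110:290],(720,400),interpolation=cv2.INTER_CUBIC))
E
```

```text
t 24.43 pos [0.5145 0.263  0.2219] yaw 3.46 open 0.0137 F [ 0.2  0.1 -1.5] g 35.0
[0.0014 0.003 ]
lid by wrist [0.5139 0.2653 0.0505] 2.89 -98.4626235961914
lid by top [0.5144 0.2635 0.0611] 3.5 -78.15860748291016
```

>>> move_arm:
  targets:
    - [0.001, 0.003, 0.015, 0]
    - [0, 0, 0.03, 0]
    - [0, 0, 0.035, 0]
    - [0, 0, 0.03, 0]
    - [0, 0, 0.015, 0]

```text
time_s: 24.9
position: [0.5157, 0.2632, 0.0935]
tcp_rot: [-0.001, 0.685, 0.728, -0.002]
contact_force: [-0.8, 0.1, -2.3]
opening: 0.0137
grasp_force: 35.0
```

>>> move_arm:
  targets:
    - [0, 0, 0.01, 0]
    - [0, 0, 0, 0]
    - [0, 0, 0, 0]
    - [0, 0, 0, 0]

```text
time_s: 25.23
position: [0.5193, 0.2649, 0.089]
tcp_rot: [0.001, 0.685, 0.729, 0.001]
contact_force: [0.7, -0.1, -0.9]
opening: 0.0133
grasp_force: 35.0
```

```bash
python3 - <<'E'
from h import *
P,im=snap('wrist','w_lc2.png'); p,y=pose(); T,_=snap('top','top4.png')
q=np.array([.5174,.2646]); print(totool(q-p[:2],y))
for n,(C,i) in {'w':(P,'w_lc2.png'),'t':(T,'top4.png')}.items():
    m,f=rectfit([(C,gray(i))],.063,.098,(p[0],p[1],y,p[2]+.002+.014)); print(n,m.round(4),np.degrees(m[2]).round(2),f)
E
```

```text
t 25.28 pos [0.5194 0.265  0.0892] yaw 3.57 open 0.0137 F [ 0.4  0.6 -1.9] g 35.0
[-0.0002 -0.002 ]
w [0.5187 0.2645 0.042 ] 2.41 -105.00907897949219
t [0.5179 0.2649 0.0855] 4.9 -119.38917541503906
```

>>> move_arm:
  targets:
    - [0, -0.0013, 0.006, 0]
    - [0, 0, 0.005, 0]
    - [0, 0, 0.004, 0]
    - [0, 0, 0, 0]

```text
time_s: 25.67
position: [0.5158, 0.2644, 0.0712]
tcp_rot: [-0.001, 0.685, 0.729, -0.001]
contact_force: [-1.0, -0.4, -1.9]
opening: 0.0138
grasp_force: 35.0
```

>>> move_arm:
  targets:
    - [0, 0, 0.003, 0]
    - [0, 0, 0.003, 0]
    - [0, 0, 0, 0]
    - [0, 0, 0, 0]

```text
time_s: 26.0
position: [0.5165, 0.2646, 0.0661]
tcp_rot: [-0.0, 0.685, 0.729, -0.0]
contact_force: [0.5, 0.4, -2.0]
opening: 0.0139
grasp_force: 35.0
```

>>> move_arm:
  targets:
    - [0, 0, 0.0015, 0]
    - [0, 0, 0, 0]
    - [0, 0, 0, 0]

```text
time_s: 26.25
position: [0.5167, 0.2646, 0.0649]
tcp_rot: [0.0, 0.685, 0.729, 0.0]
contact_force: [0.5, 0.7, -2.2]
opening: 0.0139
grasp_force: 35.0
```

>>> move_arm:
  targets:
    - [0, 0, 0.0015, 0]
    - [0, 0, 0, 0]
    - [0, 0, 0, 0]

```text
time_s: 26.5
position: [0.5168, 0.2647, 0.0648]
tcp_rot: [0.0, 0.685, 0.729, 0.0]
contact_force: [-2.6, -1.0, 7.4]
opening: 0.014
grasp_force: 35.0
```

The lid is seated at a reading of 0.0648, as predicted (pick height plus 67 mm). I release, close the fingers and go outside clip_a.

>>> move_arm:
  targets:
    - [0, 0, 0, 0]
    - [0, 0, 0, 0]
    - [0, 0, 0, 0]
    - [0, 0, 0, 0]
  fingers: 45

```text
time_s: 26.83
position: [0.5168, 0.2647, 0.0633]
tcp_rot: [0.0, 0.685, 0.729, 0.0]
contact_force: [-0.1, -1.3, -0.2]
opening: 0.0359
grasp_force: 0.0
```

>>> move_arm:
  targets:
    - [0, 0, -0.02, 0]
    - [0, 0, -0.04, 0]
    - [0, 0, -0.04, 0]
    - [0, 0, -0.035, 0]

```text
time_s: 27.17
position: [0.5167, 0.2646, 0.2002]
tcp_rot: [0.0, 0.685, 0.729, 0.0]
contact_force: [1.3, 0.4, 0.2]
opening: 0.0418
grasp_force: 0.0
```

>>> move_arm:
  targets:
    - [0.035, 0, 0, 0]
    - [0.035, 0, 0, 0]
    - [0.035, 0, 0, 0]
    - [0.035, 0, 0, 0]
    - [0, 0, 0, 0]
  fingers: 0

```text
time_s: 27.58
position: [0.5064, 0.41, 0.1977]
tcp_rot: [-0.001, 0.683, 0.73, 0.001]
contact_force: [-0.2, -0.6, 0.5]
opening: 0.0129
grasp_force: 0.0
```

>>> move_arm:
  targets:
    - [0, 0, 0, 0]
    - [0, 0, 0, 0]

```text
time_s: 27.75
position: [0.5077, 0.404, 0.1978]
tcp_rot: [0.0, 0.684, 0.729, -0.001]
contact_force: [0.0, -0.6, 0.4]
opening: 0.0021
grasp_force: 0.0
```

```bash
python3 - <<'E'
from h import *
p,y=pose(); c=np.array([.5174,.2646]); print('own->',totool(p[:2]-c,np.radians(3.5)))
T,_=snap('top','top5.png'); S,_=snap('side','side5.png')
m,f=rectfit([(T,gray('top5.png'))],.063,.098,(.517,.2646,.061,.081)); print('lid',m.round(4),np.degrees(m[2]).round(2),f)
m,f=rectfit([(T,gray('top5.png')),(S,gray('side5.png'))],.063,.098,(.517,.2646,.061,.081),free_z=True); print('lid',m.round(4),np.degrees(m[2]).round(2),f)
E
```

```text
t 27.75 pos [0.5077 0.404  0.1978] yaw 3.64 open 0.0021 F [ 0.  -0.6  0.4] g 0.0
own-> [ 0.1398 -0.0012]
lid [0.516  0.2643 0.0619] 3.55 -191.67884826660156
lid [0.5157 0.2645 0.0602 0.0821] 3.45 -300.2375793457031
```

>>> move_arm:
  targets:
    - [0, 0, 0.03, 0]
    - [0, 0, 0.035, 0]
    - [0, 0, 0.03, 0]
    - [0, 0, 0.011, 0]
    - [0, 0, 0, 0]

```text
time_s: 28.27
position: [0.5062, 0.402, 0.0891]
tcp_rot: [-0.001, 0.685, 0.728, -0.003]
contact_force: [-0.7, -0.3, -0.5]
opening: 0.0004
grasp_force: 0.0
```

>>> move_arm:
  targets:
    - [-0.012, 0, 0, 0]
    - [-0.012, 0, 0, 0]
    - [-0.012, 0, 0, 0]

```text
time_s: 28.52
position: [0.5115, 0.3683, 0.0947]
tcp_rot: [0.0, 0.685, 0.729, 0.002]
contact_force: [-0.5, 2.6, -0.5]
opening: 0.0002
grasp_force: 1.2
```

>>> move_arm:
  targets:
    - [-0.013, 0, 0, 0]
    - [-0.013, 0, 0, 0]
    - [-0.013, 0, 0, 0]
    - [0, 0, 0, 0]

```text
time_s: 28.85
position: [0.5133, 0.326, 0.093]
tcp_rot: [0.001, 0.685, 0.728, -0.0]
contact_force: [0.2, -1.3, 1.7]
opening: 0.0008
grasp_force: 0.8
```

>>> move_arm:
  targets:
    - [0, 0, 0.008, 0]
    - [0, 0, 0.008, 0]
    - [0, 0, 0.004, 0]
    - [0, 0, 0, 0]
    - [0, 0, 0, 0]

```text
time_s: 29.27
position: [0.5117, 0.3299, 0.0712]
tcp_rot: [-0.001, 0.684, 0.729, -0.001]
contact_force: [0.6, -0.9, 0.6]
opening: 0.0005
grasp_force: 0.0
```

Contact was as expected (2.6 N push, then the bar went under the tip). Next I press it down in small steps to a reading of about 0.066.

>>> move_arm:
  targets:
    - [0, 0, 0.002, 0]
    - [0, 0, 0.002, 0]
    - [0, 0, 0, 0]
    - [0, 0, 0, 0]

```text
time_s: 29.6
position: [0.5125, 0.3297, 0.0682]
tcp_rot: [-0.0, 0.684, 0.729, -0.0]
contact_force: [0.8, -0.6, -0.8]
opening: 0.0006
grasp_force: 0.0
```

>>> move_arm:
  targets:
    - [0, 0, 0.001, 0]
    - [0, 0, 0.001, 0]
    - [0, 0, 0, 0]
    - [0, 0, 0, 0]

```text
time_s: 29.93
position: [0.5127, 0.3296, 0.0665]
tcp_rot: [0.0, 0.685, 0.729, 0.0]
contact_force: [-0.9, 1.0, 1.2]
opening: 0.0006
grasp_force: 0.6
```

>>> move_arm:
  targets:
    - [0, 0, 0.001, 0]
    - [0, 0, 0, 0]
    - [0, 0, 0, 0]

```text
time_s: 30.18
position: [0.5128, 0.3296, 0.0664]
tcp_rot: [0.0, 0.685, 0.729, 0.0]
contact_force: [-2.0, -0.9, 7.0]
opening: 0.001
grasp_force: 3.5
```

>>> move_arm:
  targets:
    - [0, 0, 0.001, 0]
    - [0, 0, 0, 0]
    - [0, 0, 0, 0]

```text
time_s: 30.43
position: [0.5129, 0.3296, 0.0663]
tcp_rot: [0.0, 0.685, 0.729, 0.001]
contact_force: [-3.6, -1.5, 12.0]
opening: 0.0003
grasp_force: 6.2
```

Clip_a is hard against its stop at a reading of 0.0664. Now clip_b.

>>> move_arm:
  targets:
    - [0, 0, -0.02, 0]
    - [0, 0, -0.04, 0]
    - [0, 0, -0.04, 0]
    - [0, 0, -0.036, 0]
    - [-0.039, 0, 0, 0]

```text
time_s: 30.85
position: [0.5187, 0.2968, 0.2089]
tcp_rot: [0.002, 0.683, 0.731, 0.008]
contact_force: [1.6, -0.6, 1.2]
opening: 0.0006
grasp_force: 0.0
```

>>> move_arm:
  targets:
    - [-0.0395, 0, 0, 0]
    - [-0.0395, 0, 0, 0]
    - [-0.0395, 0, 0, 0]
    - [-0.0395, 0, 0, 0]
    - [-0.038, 0, 0, 0]

```text
time_s: 31.27
position: [0.527, 0.0931, 0.2004]
tcp_rot: [0.0, 0.685, 0.729, -0.0]
contact_force: [1.2, -0.1, 0.8]
opening: 0.0004
grasp_force: 0.0
```

>>> move_arm:
  targets:
    - [0, 0, 0, 0]
    - [0, 0, 0, 0]
    - [0, 0, 0, 0]

```text
time_s: 31.52
position: [0.5273, 0.0951, 0.2003]
tcp_rot: [-0.0, 0.685, 0.729, 0.0]
contact_force: [0.2, 0.7, 0.3]
opening: 0.0004
grasp_force: 0.0
```

```bash
python3 - <<'E'
from h import *
p,y=pose(); c=np.array([.5174,.2646]); print('own->',totool(p[:2]-c,np.radians(3.5)))
E
```

```text
t 31.52 pos [0.5273 0.0951 0.2003] yaw 3.53 open 0.0004 F [0.2 0.7 0.3] g 0.0
own-> [-0.1698 -0.0005]
```

>>> move_arm:
  targets:
    - [0, 0, 0.03, 0]
    - [0, 0, 0.035, 0]
    - [0, 0, 0.03, 0]
    - [0, 0, 0.014, 0]
    - [0, 0, 0, 0]

```text
time_s: 31.93
position: [0.524, 0.0969, 0.0875]
tcp_rot: [-0.003, 0.684, 0.73, -0.002]
contact_force: [-0.4, -0.4, 0.1]
opening: 0.0004
grasp_force: 0.0
```

>>> move_arm:
  targets:
    - [0.013, 0, 0, 0]
    - [0.013, 0, 0, 0]
    - [0.013, 0, 0, 0]
    - [0.013, 0, 0, 0]

```text
time_s: 32.27
position: [0.5252, 0.1487, 0.0932]
tcp_rot: [0.001, 0.684, 0.729, 0.001]
contact_force: [1.7, -3.5, 2.6]
opening: 0.0007
grasp_force: 1.7
```

>>> move_arm:
  targets:
    - [0.013, 0, 0, 0]
    - [0.013, 0, 0, 0]
    - [0.013, 0, 0, 0]
    - [0.014, 0, 0, 0]
    - [0, 0, 0, 0]

```text
time_s: 32.68
position: [0.5202, 0.203, 0.0914]
tcp_rot: [-0.001, 0.684, 0.73, 0.001]
contact_force: [-0.1, -0.4, -0.4]
opening: 0.0005
grasp_force: 0.1
```

>>> move_arm:
  targets:
    - [0, 0, 0.008, 0]
    - [0, 0, 0.008, 0]
    - [0, 0, 0.004, 0]
    - [0, 0, 0, 0]
    - [0, 0, 0, 0]

```text
time_s: 33.1
position: [0.5202, 0.1989, 0.0705]
tcp_rot: [-0.0, 0.685, 0.729, -0.001]
contact_force: [0.8, 0.5, -0.2]
opening: 0.0004
grasp_force: 0.0
```

>>> move_arm:
  targets:
    - [0, 0, 0.002, 0]
    - [0, 0, 0.002, 0]
    - [0, 0, 0, 0]
    - [0, 0, 0, 0]

```text
time_s: 33.43
position: [0.5208, 0.1996, 0.0673]
tcp_rot: [-0.0, 0.685, 0.729, -0.0]
contact_force: [0.1, 0.5, -0.6]
opening: 0.0005
grasp_force: 0.0
```

>>> move_arm:
  targets:
    - [0, 0, 0.001, 0]
    - [0, 0, 0.001, 0]
    - [0, 0, 0, 0]
    - [0, 0, 0, 0]

```text
time_s: 33.77
position: [0.521, 0.1997, 0.0664]
tcp_rot: [0.0, 0.685, 0.729, 0.0]
contact_force: [-1.3, -1.3, 7.7]
opening: 0.0002
grasp_force: 3.5
```

>>> move_arm:
  targets:
    - [0, 0, 0.001, 0]
    - [0, 0, 0, 0]
    - [0, 0, 0, 0]

```text
time_s: 34.02
position: [0.5211, 0.1997, 0.0663]
tcp_rot: [0.001, 0.684, 0.729, 0.0]
contact_force: [-3.5, -1.1, 13.9]
opening: 0.0006
grasp_force: 6.6
```

Both clips stop at the same reading. I rise, clear away and take one last look.

>>> move_arm:
  targets:
    - [0, 0, -0.02, 0]
    - [0, 0, -0.04, 0]
    - [0, 0, -0.04, 0]
    - [0, 0, -0.04, 0]
    - [-0.035, 0, -0.02, 0]

```text
time_s: 34.43
position: [0.5243, 0.1693, 0.2298]
tcp_rot: [0.001, 0.683, 0.731, 0.004]
contact_force: [1.6, -0.9, 0.0]
opening: 0.0006
grasp_force: 0.0
```

>>> move_arm:
  targets:
    - [-0.038, 0, 0, 0]
    - [-0.038, 0, 0, 0]
    - [-0.038, 0, 0, 0]
    - [-0.038, 0, 0, 0]
    - [-0.038, 0, 0, 0]

```text
time_s: 34.85
position: [0.5346, -0.0264, 0.2246]
tcp_rot: [0.0, 0.684, 0.729, 0.0]
contact_force: [0.6, 0.5, -0.8]
opening: 0.0006
grasp_force: 0.0
```

>>> move_arm:
  targets:
    - [-0.038, 0, 0, 0]
    - [-0.038, 0, 0, 0]
    - [-0.038, 0, 0, 0]
    - [0, 0, 0, 0]
    - [0, 0, 0, 0]

```text
time_s: 35.27
position: [0.5418, -0.1405, 0.2239]
tcp_rot: [-0.0, 0.686, 0.728, -0.0]
contact_force: [-0.1, 0.2, -1.2]
opening: 0.0004
grasp_force: 0.0
```

```bash
python3 - <<'E'
from h import *
pose(); T,_=snap('top','top6.png'); S,_=snap('side','side6.png')
m,f=rectfit([(T,gray('top6.png')),(S,gray('side6.png'))],.063,.098,(.516,.2645,.061,.081),free_z=True); print('lid',m.round(4),np.degrees(m[2]).round(2),f)
a=cv2.imread('pics/top6.png')[80:310,130:400]; b=cv2.imread('pics/side6.png')[120:280,190:390]
cv2.imwrite('pics/fin.png',np.hstack([cv2.resize(a,(400,341)),cv2.resize(b,(400,341),interpolation=cv2.INTER_CUBIC)]))
E
```

```text
t 35.27 pos [ 0.5418 -0.1405  0.2239] yaw 3.37 open 0.0004 F [-0.1  0.2 -1.2] g 0.0
lid [0.5156 0.2644 0.0588 0.0825] 3.37 -307.78857421875
```

View pics/fin.png

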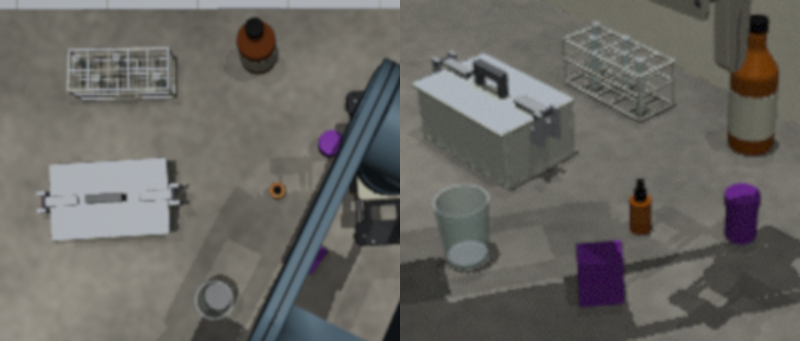

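The lid sits flat on the tub (crop 50–170, 160–238), both clips lie level on it pointing inward, and the bystanders stand where they were.

```bash
python3 -c "
from plant import r
print(r.sign_off())"
```

```text
the job is handed in; nothing more can be done
None
```

The job is handed in at about 35 s: the jar and slide box are in the outer bays, the lid is fully seated, both clips are down against their stops, and the bystanders stand where they were; on the first try at the slide box the fingertips slid over its top at about 9 N without shifting it.

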